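# Set the polariser ring by its lever and trigger the reading

## Task

Gently push the lever peg of the polarised-light viewer round its arc with the fingertips, without gripping it, until the lever's yellow pointer stands against the red index rider on the scale. Then, with the ring left at that setting, press the separate green button all the way down to take the reading, let it come back up, and move clear. Leave the red rider, the dish on the window and everything else where they are.

Things in the scene. Friction and masses are not known exactly. Their poses are not given: they have to be found in the camera images.
- viewer: Fixed white box, the viewer, 178 x 214 x 45 mm high. Origin on the worktop under the ring's axis; in its frame the box spans x -108 to +70 mm, y -107 to +107 mm. Scale ticks every 5 degrees lie on its top, on the -x side, 78 to 88 mm from the axis.
- viewer_axis (a point): Centre of the viewer's round window, on the ring's vertical turning axis, at the height of the flat top face. A knurled aluminium ring (76 mm inside, 100 mm outside, top 12 mm above the face) turns round the window.
- lever_peg (a point): A point on the centre line of the black upright round peg (10 mm diameter) on the ring's lever, 62 mm from the axis, 30 mm above the top face. The peg stands from 13 to 44 mm above that face; the flat lever arm below it (11 mm wide, top 10 mm above the face) runs out from the ring to 71 mm from the axis.
- pointer_tip (a point): Tip of the small yellow pointer at the outer end of the lever, 77 mm from the axis, 3 mm above the top face; it turns with the ring.
- rider_mark (a point): Point just inside the needle tip of the red index rider, 77 mm from the axis, 3 mm above the top face: the pointer tip must come here. The rider is a small red block, 10 mm wide along the arc, 89 to 100 mm from the axis, 6.5 mm tall above the face, with a thin red needle pointing inward. It stays by friction unless pushed hard.
- ring (a joint): Angle of the ring and lever, rad, -1.25 to 1.25 (end stops). 0: the lever points along the viewer's -x; growing values turn it anticlockwise seen from above. It turns with light friction (about 1.2 N at the peg) and stays where it is left.
- rider (a joint): Angle of the red rider on the same scale as the ring: the pointer stands against it when both are equal. In every start the rider lies 0.4 rad or more to the growing side of the lever.
- trigger (a joint): Travel of the green button, m: 0 up, 0.006 fully down. A spring of about 4 N at full travel returns it.
- trigger_top (a point): Centre of the top of the green round button (32 mm diameter) on a fixed black housing that stands on the worktop beside the viewer, on either side. It is pressed straight down.
- sample_dish: Loose petri dish, 62 mm diameter, 11 mm high, lying on the viewer's window inside the ring, its underside 1 mm above the top face; origin at the centre of its underside. Bystander.
- cup: Loose sample cup with a blue lid, 52 mm diameter, 50 mm high, origin at the centre of its underside, on the side of the viewer opposite to the button. Bystander.
- blue_bottle: Loose white dropper bottle with blue top, 27 mm diameter, 74 mm high, origin at the centre of its underside. Bystander.
- amber_bottle: Loose amber dropper bottle with black top, 33 mm diameter, 78 mm high, origin at the centre of its underside. Bystander.
- cassette: Loose flat white test cassette, 20 x 70 x 5 mm, origin at the centre of its underside. Bystander.
- mushroom: Loose pale mushroom, 37 x 42 x 47 mm, origin at the centre of its underside. Bystander.
Not all that is in view belongs to the job. What is shaped like the part that bears trigger but orange or pink is not meant.

How it is judged:
By the outcome, as a careful person would: the job done as asked, in the order asked, and still so for the second after the job is handed in, with the robot touching nothing.
It also fails if it takes over 45 s, if anything falls off the work surface, if the arm or the gripper's body presses on something with over 40 N, if the wrist force passes 120 N, or if a joint passes its speed limit or range.

## Robot

A 7-joint arm with a two-finger parallel gripper is mounted at the origin on a cart in front of the work surface, level with it; the furniture and walls round the work are solid. World frame = base frame: x ahead of the robot, y to its left, z up, the work surface at z = 0. Lengths are in mm, angles in rad, forces in N, time in s.
With the tool pointing down it reaches from about 425 to 975 mm from the base axis. Payload 16.7 kg.
Tool frame: the origin (TCP) lies where the fingers leave the gripper's body, on its centre line; the fingertips stand 73 mm ahead of it and the grasp point (between the pads) lies 54 mm ahead of it; z points along the fingers, x is the direction in which the jaws open and shut, and the axes are right-handed (so a half turn about z gives the same grasp; the last joint's range is limited). The gripper opens to 85 mm and grips with 20 to 120 N. Pads are 22 mm wide; open, the fingers measure 114 mm over their backs; the gripper's body (76 mm by 85 mm) begins 54 mm behind the grasp point. The pads swing forward as they close: fully open they stand 13 mm farther back than shut.
Start: joints at [1.067, 0.426, 0.074, 1.606, -0.034, 1.111, -0.067], TCP at [234.463, -632.936, 303.902] pointing down, gripper open.
Joint ranges: [-2.85, 2.85], [-0.5, 2.14], [-1.23, 1.37], [0.21, 2.46], [-1.02, 4.16], [0.16, 2.05], [-2.73, 2.73]. Speed limits (rad/s): [1.89, 1.89, 2.39, 2.39, 3.01, 3.01, 3.01].

## Interface

Orientations are given as a unit quaternion [x, y, z, w].
In Python, from bench import manip gives the robot as it stands.
- The arm moves only by the tool servo_tool, never from a script. Its argument "commands" is a list of rows, each a list of 2 entries, a list of its own where there are three numbers: the shift along the tool's x, y, z as a fraction of full scale, then the turn about the tool's z as a fraction of full scale. A call has 1 to 10 rows; each row shifts and turns the commanded pose from where the row before left it, along the tool's axes as they then stand; what a row does not reach is not made up. Full scale, the value 1, is 0.4 m for a shift and 90 degrees for a turn. A row lasts 1/10 s, in which the tool goes at most 50 mm and 8.59 degrees, less where a joint would pass 70% of its speed; a pose out of reach is approached as far as the arm can. A call with a number of a shift or a turn outside -1 to 1 is refused whole. A call with a gripper value outside its range is refused whole. "hand" is the gripper command: -1 is shut, 1 is fully open, values between are in proportion, set as the call begins (left out, the last holds). The fingers move at their own pace and stop on an object; "squeeze" is the grip in N (left out, the last holds). Time passes only in rows, so rows that do not move let the fingers close. It gives the time, the measured TCP pose, the force and the opening at its end, in the units of the state.
- manip.observe(): the state, without advancing time (a new reading comes with each control period).
- manip.get_image(name): name is "scene" or "top" or "wrist"; returns the picture (400x640x3 uint8, red, green, blue); there is no depth.
- manip.camera_params(name): a dict with "vfov" (degrees; the focal length in pixels is half the picture's height over the tangent of half this angle, whatever the lens; pixels are square), "cx", "cy" (the principal point, pixels), "rvec" (rotation vector, rad) and "tvec" (3), from world to camera coordinates, as OpenCV has them; the wrist camera has in their place "mount" (4x4, takes a point from camera to tool coordinates, whose origin is the TCP and whose axes are the tool frame's). Camera axes: x right, y down, z forward; pixel columns grow to the right and rows downward; lengths in mm; the calibration is good to about 2 mm. A picture is of the moment at which its call begins: read the wrist's pose just before it. camera_params takes no time and is no camera call.
- manip.close_job(): hands the job in, once; it reports no verdict.
The state is a dict: "time": time; "joint_pos": joint angles; "qvel": joint speeds; "joint_torque": joint torques, N m; "tool_pos": TCP position; "ee_rot": TCP orientation; "ft_force": force on the tool from outside, world axes, zero at the start; "wrist_torque": the same for the moment, N m; "finger_gap": finger opening in mm.
Only numpy, scipy, OpenCV 4.12 (cv2) and the standard library are available. Lean on these libraries where they do the work, as an engineer would, in place of code of your own. Each camera call takes 0.05 s, during which the arm holds its last target.

## Working session

There is one attempt and no reset: what is moved stays moved. The work goes in short steps, Python scripts to look and compute and a tool call to move; the robot and the scene stay as the last step left them, time stands still between calls to the robot, and variables do not carry over. Pictures are saved under pics/ and viewed, and the job is handed in when it is done.

Besides the shell and the picture viewer there is one more tool, called after "Request:" by a JSON object that holds its "fn" and its "kwargs". servo_tool: Moves the arm, as the interface text tells. Shift numbers are shares of 0.4 m and turn numbers shares of 90 degrees, none past 1 either way. Its arguments: {"type":"object","properties":{"commands":{"type":"array","items":{"type":"array"}},"hand":{"type":"number"},"squeeze":{"type":"number"}},"required":["commands"]}

```bash
mkdir -p pics; ls; cat > h.py <<'E'
from bench import manip
import numpy as np, cv2
from scipy.spatial.transform import Rotation as R
def K(p):
    f=200/np.tan(np.radians(p["vfov"])/2); return f,p["cx"],p["cy"]
def ext(name,s=None):
    p=manip.camera_params(name)
    if "mount" in p:
        s=s or manip.observe()
        T=np.eye(4);T[:3,:3]=R.from_quat(s["ee_rot"]).as_matrix();T[:3,3]=s["tool_pos"]
        W=np.linalg.inv(T@np.array(p["mount"])); return p,W[:3,:3],W[:3,3]
    return p,R.from_rotvec(np.ravel(p["rvec"])).as_matrix(),np.ravel(p["tvec"])
def ray(E,u,v,z):
    p,A,t=E; f,cx,cy=K(p)
    d=A.T@np.array([(u-cx)/f,(v-cy)/f,1]); c=-A.T@t
    return c+d*(z-c[2])/d[2]
def proj(E,X):
    p,A,t=E; f,cx,cy=K(p); q=np.atleast_2d(X)@A.T+t
    return np.c_[q[:,0]/q[:,2]*f+cx,q[:,1]/q[:,2]*f+cy]
def save(im,n,crop=None,k=1):
    if crop: x0,y0,x1,y1=crop; im=im[y0:y1,x0:x1]
    im=cv2.resize(im,None,fx=k,fy=k,interpolation=cv2.INTER_CUBIC); cv2.imwrite(f"pics/{n}.png",im[:,:,::-1])
E
python3 - <<'E'
from h import *
s=manip.observe();print(s)
for n in("scene","top","wrist"):
    print(n,manip.camera_params(n))
    im=manip.get_image(n);np.save(f"{n}0.npy",im);save(im,n+"0")
E
```

```text
pics
{'time': 0.0, 'joint_pos': array([ 1.06651865,  0.42676979,  0.07386254,  1.60660407, -0.03406342,
        1.11076937, -0.06709128]), 'qvel': array([-5.05930076e-05,  9.53436995e-04, -3.79412089e-04,  4.32571174e-04,
        1.71647443e-04,  5.43155417e-05,  1.75202180e-06]), 'joint_torque': array([-8.97770697e-04, -9.49824286e+01,  3.76027733e+00, -4.63520443e+01,
        1.92301552e-02,  1.00777307e-02,  4.86999522e-05]), 'tool_pos': array([ 234.34254648, -632.69177338,  303.18697295]), 'ee_rot': array([ 8.20781704e-01, -5.71241610e-01, -5.65941222e-04, -3.11036939e-04]), 'ft_force': array([ 0.11920295, -0.82786609,  1.41519156]), 'wrist_torque': array([ 0.00017408, -0.01395054,  0.01743659]), 'finger_gap': 84.95719729002153}
scene {'vfov': 42.9149916586149, 'cx': 319.2540050798558, 'cy': 194.1387637008865, 'rvec': array([ 0.91772501, -2.46388929,  1.11717335]), 'tvec': array([353.37953252, 306.27560965, 833.54942839])}
top {'vfov': 55.72021119864754, 'cx': 317.44195145585945, 'cy': 196.8173136089494, 'rvec': array([ 2.20684959, -2.20140595,  0.09190634]), 'tvec': array([-85.48709722, 527.38540531, 940.30702881])}
wrist {'vfov': 63.96779710806715, 'cx': 324.7221723988383, 'cy': 199.9811054962933, 'mount': array([[ 9.99999411e-01, -1.06160596e-03,  2.25521645e-04,
        -2.69187005e-01],
       [ 9.43078018e-04,  9.52826586e-01,  3.03513769e-01,
        -7.77202542e+01],
       [-5.37095046e-04, -3.03513377e-01,  9.52827026e-01,
        -7.02646100e+01],
       [ 0.00000000e+00,  0.00000000e+00,  0.00000000e+00,
         1.00000000e+00]])}
```

View pics/scene0.png

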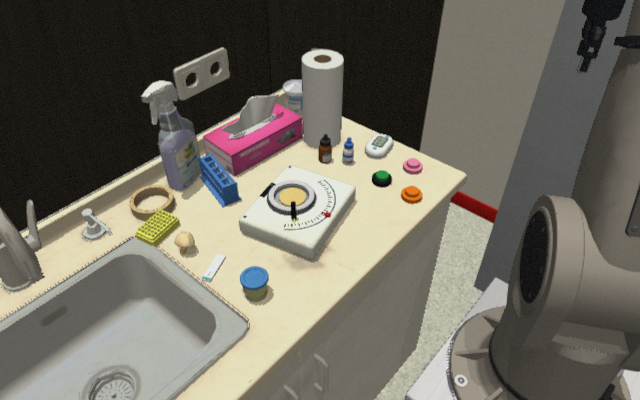

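View pics/top0.png

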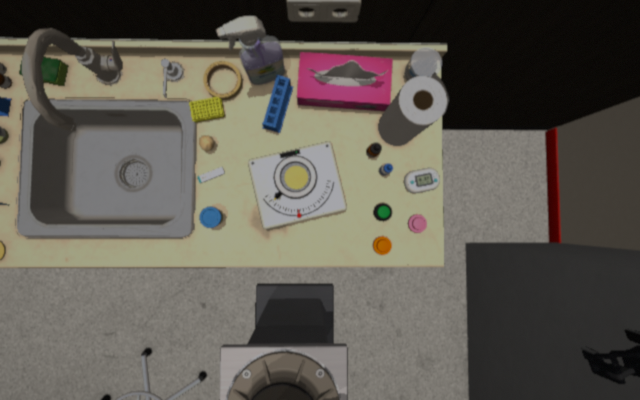

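View pics/wrist0.png

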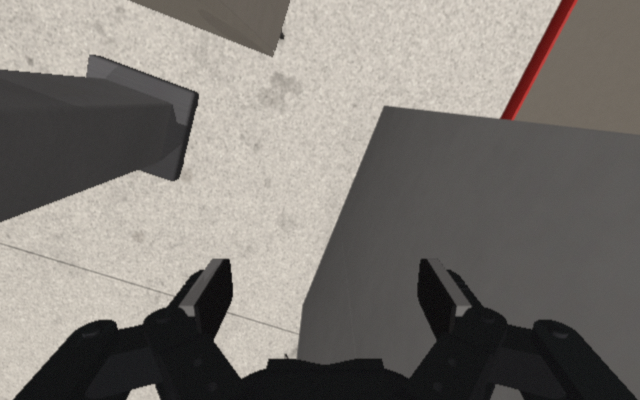

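```bash
python3 - <<'E'
from h import *
save(np.load("top0.npy"),"topc",(235,130,355,235),6)
save(np.load("top0.npy"),"topb",(355,130,445,260),4)
save(np.load("scene0.npy"),"scenec",(235,155,365,265),6)
E
```

```text
(no output)
```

View pics/topc.png

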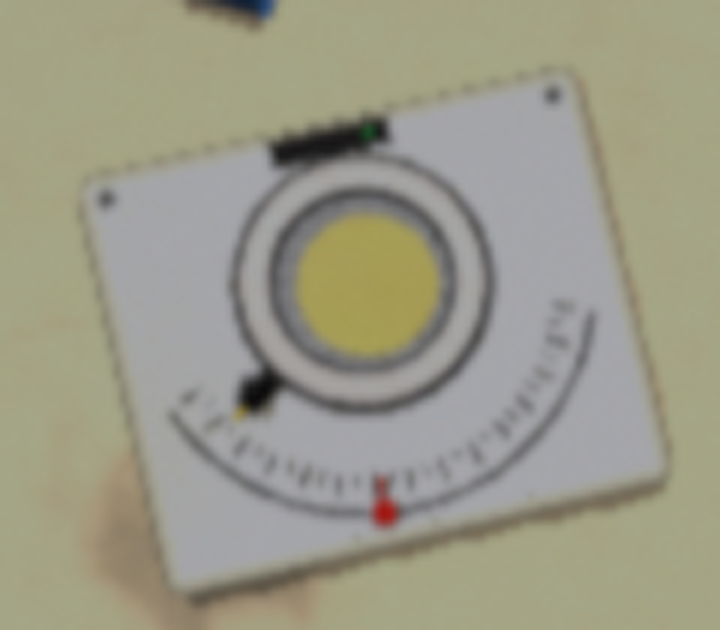

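View pics/topb.png

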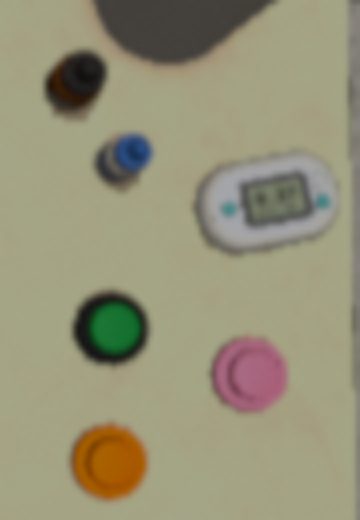

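View pics/scenec.png

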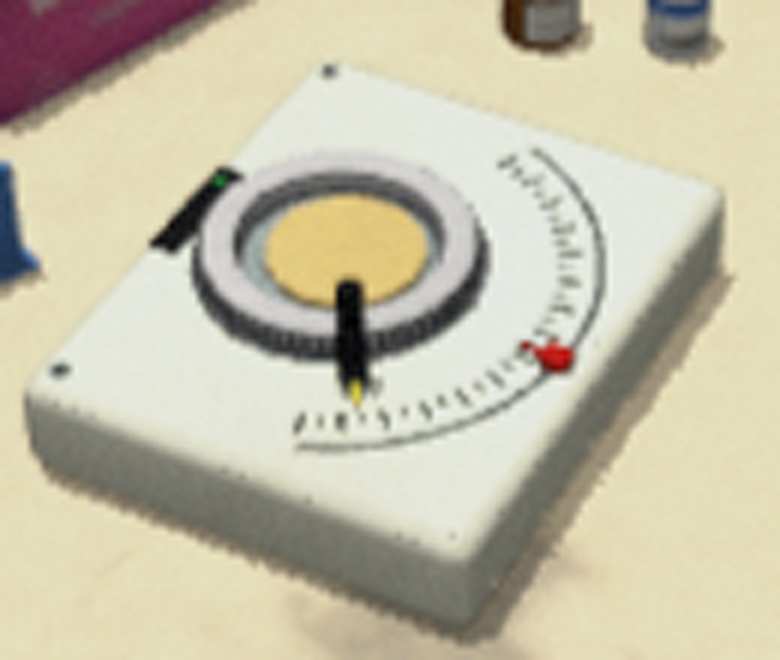

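```bash
python3 - <<'E'
from h import *
E=ext("top");t=lambda a,b,z:ray(E,235+(a-2.5)/6,130+(b-2.5)/6,z)
r=t(364,282,57);print("ring",r)
cs=[t(*c,45)[:2] for c in[(82,190),(572,70),(665,478),(180,592)]];print(np.round(cs,1))
c=cs
print([np.linalg.norm(c[i]-c[(i+1)%4]) for i in range(4)])
ptr=t(237,414,48);rid=t(380,482,48);blk=t(385,513,51);print("ptr",ptr,"rid",rid,blk)
for p in(ptr,rid,blk):
    d=(p-r)[:2];print(np.hypot(*d),np.degrees(np.arctan2(d[1],d[0])))
b=lambda a,b_,z:ray(E,355+(a-1.5)/4,130+(b_-1.5)/4,z)
for z in(20,30,40):print("but",z,b(111,326,z),b(110,326,0))
S=ext("scene");q=lambda X:proj(S,X)
im=np.load("scene0.npy")
save(im,"scbut",(340,120,440,220),6)
for z in (15,20,25,30,35,40): print(z,(q(b(111,326,z))-[340,120])*6)
print("peg top scene", [ray(S,235+350/6,155+285/6,89)])
print("ptr scene",ray(S,235+356/6,155+402/6,48), "rid tip",ray(S,235+528/6,155+348/6,48),"blk",ray(S,235+553/6,155+355/6,50))
E
```

```text
ring [574.20710026 -29.2434876   57.        ]
[[ 612.8   86.6]
 [ 663.8 -114.1]
 [ 495.6 -152.1]
 [ 448.9   45. ]]
[np.float64(207.08439093976637), np.float64(172.47730262783833), np.float64(202.61104303051047), np.float64(169.0933539518355)]
ptr [521.10668622  22.3051874   48.        ] rid [493.63187647 -35.8490389   48.        ] [481.03151711 -38.00729652  51.        ]
74.00621505876137 135.8495208458458
80.84553170858052 -175.31337633322528
93.58682408395423 -174.62674311018498
but 20 [ 491.73217178 -248.12236033   20.        ] [ 492.14403173 -251.42978758    0.        ]
but 30 [ 491.52551464 -246.14495924   30.        ] [ 492.14403173 -251.42978758    0.        ]
but 40 [ 491.31885749 -244.16755815   40.        ] [ 492.14403173 -251.42978758    0.        ]
15 [[238.82699528 338.33758606]]
20 [[238.61827693 329.81584242]]
25 [[238.40819481 321.23841763]]
30 [[238.19673551 312.60476415]]
35 [[237.98388544 303.91432728]]
40 [[237.76963085 295.16654497]]
peg top scene [array([526.5092754 ,  10.97080422,  89.        ])]
ptr scene [516.17061187  20.86467948  48.        ] rid tip [489.2346479  -38.04382139  48.        ] blk [479.05708736 -39.42045862  50.        ]
```

View pics/scbut.png

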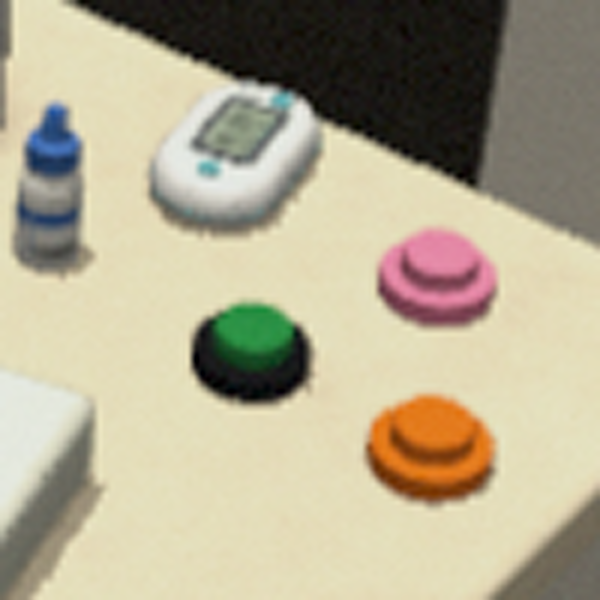

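```bash
python3 - <<'E'
from h import *
E=ext("top");S=ext("scene")
print(ray(E,395,143,0),ray(E,382,130,0),ray(S,322,145,0))
for z in(200,250,280,300):print(z,ray(E,424,98,z),ray(S,322,58,z))
print(ray(E,374,152,70),ray(E,387,168,70))
E
```

```text
[ 669.73364323 -286.61200466    0.        ] [ 703.77202535 -252.84294612    0.        ] [ 690.88770393 -271.26550604    0.        ]
200 [ 724.39534064 -301.83825848  200.        ] [ 750.23237564 -338.40843501  200.        ]
250 [ 708.03568939 -286.16071733  250.        ] [ 684.83486325 -261.33869206  250.        ]
280 [ 698.21989864 -276.75419265  280.        ] [ 645.59635582 -215.09684629  280.        ]
300 [ 691.67603814 -270.48317619  300.        ] [ 619.43735086 -184.2689491   300.        ]
[ 633.20758496 -219.11615278   70.        ] [ 594.53521199 -250.28447199   70.        ]
```

Request:
{"fn": "servo_tool", "kwargs": {"commands": [[[-0.0695,-0.0993,0],0],[[-0.0695,-0.0993,0],0],[[-0.0695,-0.0993,0],0],[[-0.0695,-0.0993,0],0],[[-0.0695,-0.0993,0],0],[[-0.0695,-0.0993,0],0],[[-0.0695,-0.0993,0],0],[[-0.0695,-0.0993,0],0],[[-0.0695,-0.0993,0],0],[[0,0,0],0]], "hand": -1}}

```text
time: 1.15
tool_pos: [486.4, -268.0, 303.9]
ee_rot: [0.823, -0.568, -0.0, -0.001]
ft_force: [-0.4, -0.9, -0.8]
finger_gap: 0.3
```

```bash
python3 - <<'E'
from h import *
import pickle
s=manip.observe();print(s);pickle.dump(s,open("s1.pkl","wb"))
im=manip.get_image("wrist");np.save("w1.npy",im);save(im,"w1")
E
```

```text
{'time': 1.15, 'joint_pos': array([ 0.50640895,  0.2374677 , -0.13795013,  1.86907404,  0.03486442,
        1.03699968, -0.8530274 ]), 'qvel': array([ 0.06005642, -0.00110439,  0.08071435,  0.01006965,  0.01454167,
        0.00438953,  0.09129515]), 'joint_torque': array([-2.82244921e+00, -7.25998592e+01, -1.90666750e+00, -4.46551681e+01,
        8.38620448e-02, -1.41356748e-03, -2.63501331e+00]), 'tool_pos': array([ 486.39333974, -267.95847482,  303.91755528]), 'ee_rot': array([ 8.23188711e-01, -5.67766603e-01, -2.99404485e-05, -1.19600520e-03]), 'ft_force': array([-0.36538628, -0.94359804, -0.78645104]), 'wrist_torque': array([-0.02284788,  0.03700142, -0.02528006]), 'finger_gap': 0.30119015805095106}
```

View pics/w1.png

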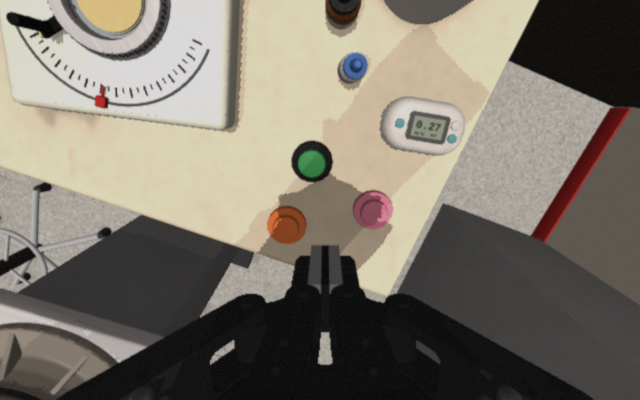

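```bash
python3 - <<'E'
from h import *
import pickle
s=pickle.load(open("s1.pkl","rb"));E=ext("wrist",s)
im=np.load("w1.npy");save(im,"w1b",(260,120,360,200),7);save(im,"w1v",(0,0,250,140),3.2)
for z in(0,20,25,30,35):print(z,ray(E,313,160,z))
M=np.array(E[0]["mount"]);
from numpy.linalg import inv
f,cx,cy=K(E[0])
for z in(60,66,73):
  p=inv(M)@np.array([0,0,z,1]);print("tip",p[:2]/p[2]*f+[cx,cy],p[2])
E
```

```text
0 [ 489.3282355  -251.45252361    0.        ]
20 [ 493.04306057 -250.85326488   20.        ]
25 [ 493.97176684 -250.7034502    25.        ]
30 [ 494.90047311 -250.55363552   30.        ]
35 [ 495.82917938 -250.40382084   35.        ]
tip [325.31023621 274.82252593] 147.70935073454953
tip [325.28165092 268.23236905] 153.42630679359496
tip [325.25088168 261.13871817] 160.09608886248134
```

View pics/w1b.png

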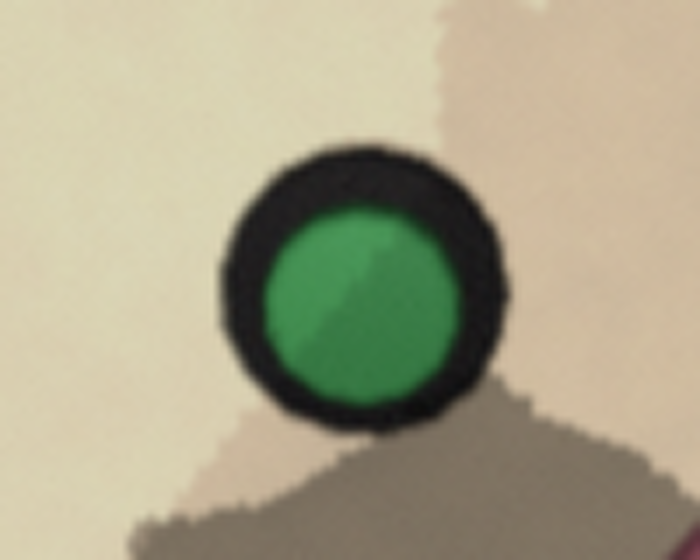

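View pics/w1v.png

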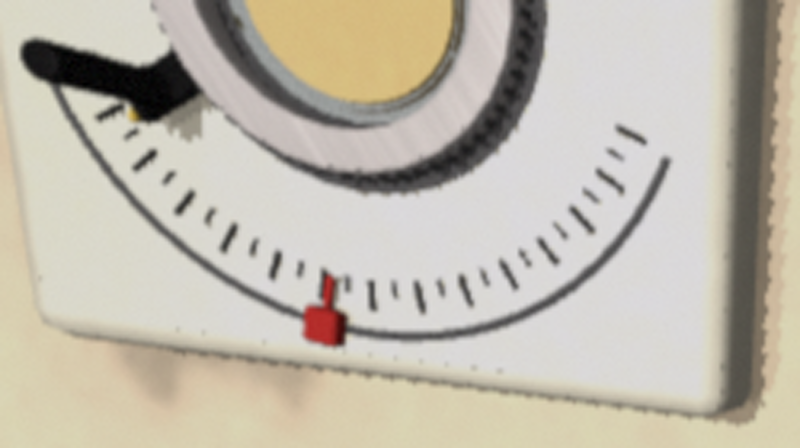

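Request:
{"fn": "servo_tool", "kwargs": {"commands": [[[-0.0997,-0.0637,0.0167],0],[[-0.0997,-0.0637,0.0167],0],[[-0.0997,-0.0637,0.0167],0],[[-0.0997,-0.0637,0.0167],0],[[-0.0997,-0.0637,0.0167],0],[[-0.0997,-0.0637,0.0167],0],[[0,0,0],-0.0913],[[0,0,0],-0.0913],[[0,0,0],-0.0913],[[0,0,0],-0.0913]]}}

```text
time: 2.2
tool_pos: [542.9, 2.3, 263.6]
ee_rot: [0.95, -0.313, -0.0, 0.0]
ft_force: [-0.9, 0.1, -1.4]
finger_gap: -0.0
```

Request:
{"fn": "servo_tool", "kwargs": {"commands": [[[0,0,0],-0.0913],[[0,0,0],-0.0913],[[0,0,0],-0.0913],[[0,0,0],-0.0913],[[0,0,0],-0.0913],[[0,0,0],-0.0913],[[0,0,0],-0.0913],[[0,0,0],-0.0913],[[0,0,0],-0.0913],[[0,0,0],-0.0913]]}}

```text
time: 3.2
tool_pos: [542.9, 2.1, 263.6]
ee_rot: [0.922, 0.388, -0.0, 0.0]
ft_force: [1.0, -0.6, -1.1]
finger_gap: -0.2
```

Request:
{"fn": "servo_tool", "kwargs": {"commands": [[[0,0,0],0],[[0,0,0],0],[[0,0,0],0]]}}

```text
time: 3.5
tool_pos: [543.0, 2.9, 263.8]
ee_rot: [0.923, 0.384, -0.0, 0.0]
ft_force: [-0.4, 0.3, 0.6]
finger_gap: 0.1
```

```bash
python3 - <<'E'
from h import *
import pickle
s=manip.observe();print(s);pickle.dump(s,open("s2.pkl","wb"))
im=manip.get_image("wrist");np.save("w2.npy",im);save(im,"w2")
E
```

```text
{'time': 3.5, 'joint_pos': array([ 0.40990263,  0.31630096, -0.63631582,  1.91274204,  0.22403056,
        0.98331591,  0.45967554]), 'qvel': array([-0.00525842, -0.00072147, -0.00212694, -0.00141432,  0.00043549,
        0.00180992,  0.01500268]), 'joint_torque': array([ 4.36588302e-01, -7.16604638e+01, -7.67294437e+00, -4.20126379e+01,
        2.86756799e-02,  7.49681698e-03, -1.54665671e-02]), 'tool_pos': array([542.98268702,   2.92356492, 263.79447627]), 'ee_rot': array([ 9.23455223e-01,  3.83706196e-01, -7.00351130e-05,  2.50691775e-05]), 'ft_force': array([-0.39980282,  0.30024729,  0.56116976]), 'wrist_torque': array([ 0.01069797, -0.01528701,  0.05914276]), 'finger_gap': 0.07341864040067096}
```

View pics/w2.png

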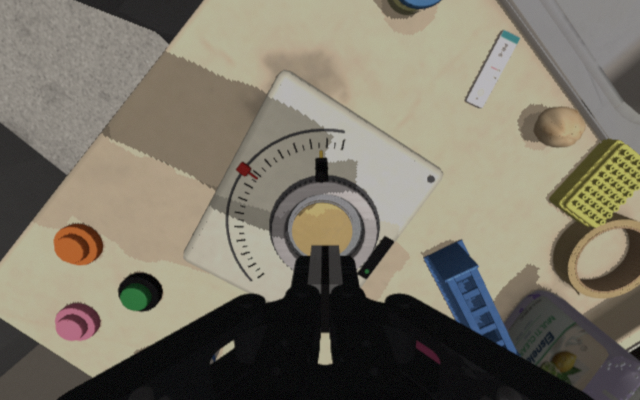

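```bash
python3 - <<'E'
from h import *
im=np.load("w2.npy");save(im,"w2v",(220,110,390,260),4.5)
E
```

```text
(no output)
```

View pics/w2v.png

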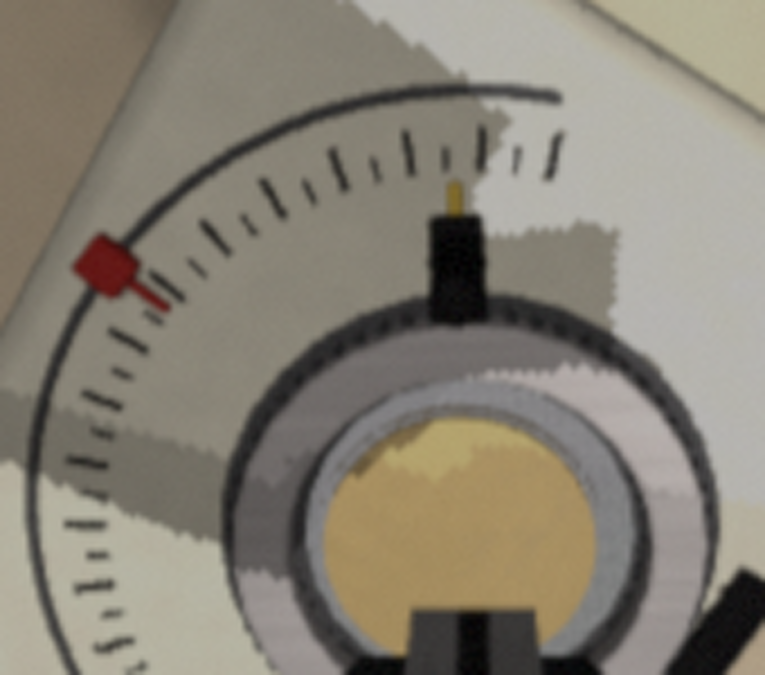

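```bash
python3 - <<'E'
from h import *
import pickle
from scipy.optimize import least_squares
E=ext("wrist",pickle.load(open("s2.pkl","rb")))
t=lambda a,b,z:ray(E,220+(a-1.75)/4.5,110+(b-1.75)/4.5,z)
P=np.array([t(a,b,45)[:2] for a,b in[(560,98),(470,90),(370,107),(275,152),(180,215),(78,310),(40,412),(31,500),(46,600)]])
r=least_squares(lambda q:np.hypot(*(P-q[:2]).T)-q[2],[574,-29,94]);print(r.x,r.fun.round(1))
c=r.x[:2]
for z in(57,):print("ring from edges",t(471,0,z))
for n,a,b,z in[("ptip",455,184,48),("pbase",455,215,48),("pegtop",454,222,89),("needletip",167,308,48),("needlebase",128,280,48),("block",107,266,51.5)]:
    p=t(a,b,z)[:2];d=p-c;print(n,p.round(1),np.hypot(*d).round(1),np.degrees(np.arctan2(d[1],d[0]))%360)
E
```

```text
[578.8870718  -29.06268315  98.39803073] [ 0.2  0.8  0.2 -1.7 -1.6  2.   1.1  0.2 -1.1]
ring from edges [494.15825351  51.05113898  57.        ]
ptip [517.   23.7] 81.3 139.5351215953392
pbase [521.4  19.3] 75.2 139.9203252972291
pegtop [517.4  23.9] 81.2 139.28628482266444
needletip [493.4 -35.8] 85.8 184.48943449698973
needlebase [483.9 -37. ] 95.3 184.77536027232188
block [479.2 -36.6] 100.0 184.34595540949658
```

Request:
{"fn": "servo_tool", "kwargs": {"commands": [[[0.0525,-0.0475,0],0],[[0,0,0.06],0],[[0,0,0.06],0],[[0,0,0.06],0],[[0,0,0.03],0],[[0,0,0],0],[[0,0,0],0]]}}

```text
time: 4.25
tool_pos: [544.6, 31.8, 180.5]
ee_rot: [0.923, 0.385, 0.0, 0.0]
ft_force: [0.2, 0.4, 0.4]
finger_gap: 0.2
```

```bash
python3 - <<'E'
from h import *
import pickle
s=manip.observe();print(s["tool_pos"],s["ft_force"]);pickle.dump(s,open("s3.pkl","wb"))
im=manip.get_image("wrist");np.save("w3.npy",im);save(im,"w3")
E
```

```text
[544.6041226   31.80526758 180.53670602] [0.18800372 0.4415486  0.41872843]
```

View pics/w3.png

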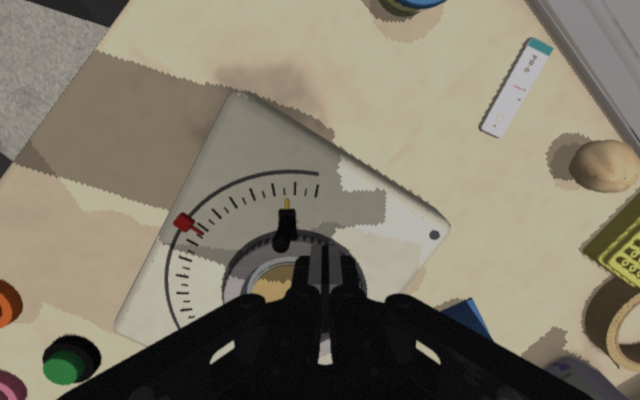

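```bash
python3 - <<'E'
from h import *
import pickle
E=ext("wrist",pickle.load(open("s3.pkl","rb")))
save(np.load("w3.npy"),"w3v",(170,150,370,300),4)
print("pegtop",ray(E,282,242,89),"base",ray(E,287,212,55),"ptr",ray(E,287,199,48),"ndl",ray(E,202,235,48))
E
```

```text
pegtop [526.82872044  16.36435859  89.        ] base [522.37882591  19.53432345  55.        ] ptr [517.26719744  23.81758401  48.        ] ndl [493.90783206 -36.72082338  48.        ]
```

View pics/w3v.png

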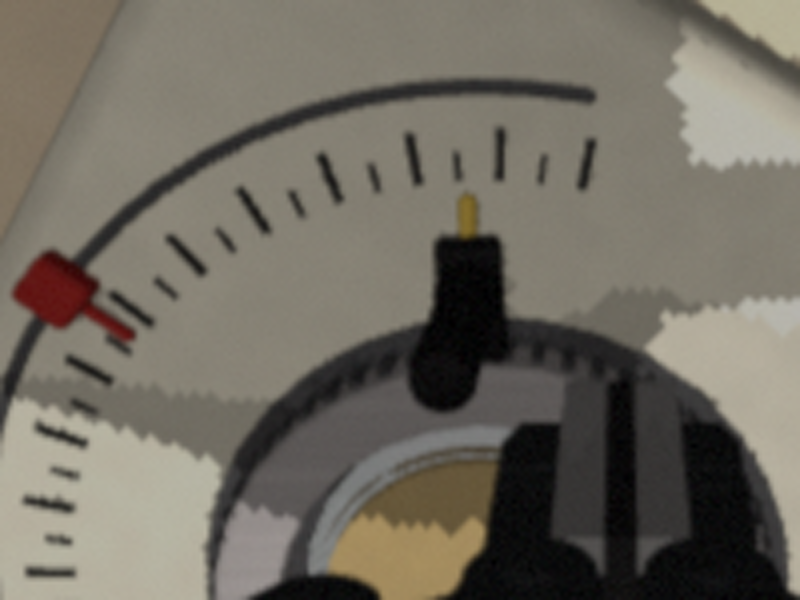

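Request:
{"fn": "servo_tool", "kwargs": {"commands": [[[0,0,0.03],0],[[0,0,0.03],0],[[0,0,0.016],0],[[0,0,0],0],[[-0.01,0,0],0],[[-0.01,0,0],0],[[-0.005,0,0],0],[[0,0,0],0],[[0,0,0],0]]}}

```text
time: 5.2
tool_pos: [537.3, 24.3, 149.7]
ee_rot: [0.923, 0.385, 0.0, 0.0]
ft_force: [-0.1, -0.1, -0.1]
finger_gap: -0.2
```

```bash
python3 - <<'E'
from h import *
import pickle
s=manip.observe();print(s["tool_pos"],s["ft_force"]);pickle.dump(s,open("s4.pkl","wb"))
im=manip.get_image("wrist");np.save("w4.npy",im);save(im,"w4",(150,100,390,300),3)
E
```

```text
[537.29996589  24.335509   149.67992646] [-0.08220907 -0.11338603 -0.07624306]
```

View pics/w4.png

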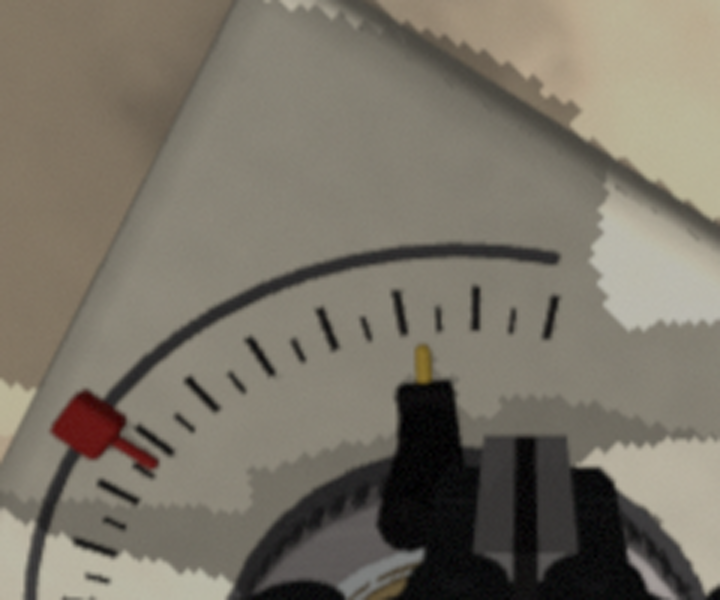

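Request:
{"fn": "servo_tool", "kwargs": {"commands": [[[-0.00825,-0.00155,0],-0.0333],[[-0.00825,-0.00155,0],-0.0333],[[-0.00825,-0.00155,0],-0.0333],[[-0.00825,-0.00155,0],-0.0333],[[-0.00825,-0.00155,0],-0.0333],[[-0.00825,-0.00155,0],-0.0333],[[-0.00825,-0.00155,0],-0.0333],[[-0.00825,-0.00155,0],-0.0333],[[0,0,0],0],[[0,0,0],0]]}}

```text
time: 6.25
tool_pos: [518.5, 5.6, 149.5]
ee_rot: [0.823, 0.568, -0.0, -0.0]
ft_force: [0.3, 0.5, 0.4]
finger_gap: 0.1
```

```bash
python3 - <<'E'
from h import *
import pickle
s=manip.observe();print(s["tool_pos"],s["ft_force"],np.degrees(2*np.arctan2(s["ee_rot"][1],s["ee_rot"][0])));pickle.dump(s,open("s5.pkl","wb"))
im=manip.get_image("wrist");np.save("w5.npy",im);save(im,"w5",(150,100,390,300),3)
E
```

```text
[518.49493185   5.55737268 149.47016038] [0.25280268 0.51458301 0.39680065] 69.23460492895846
```

View pics/w5.png

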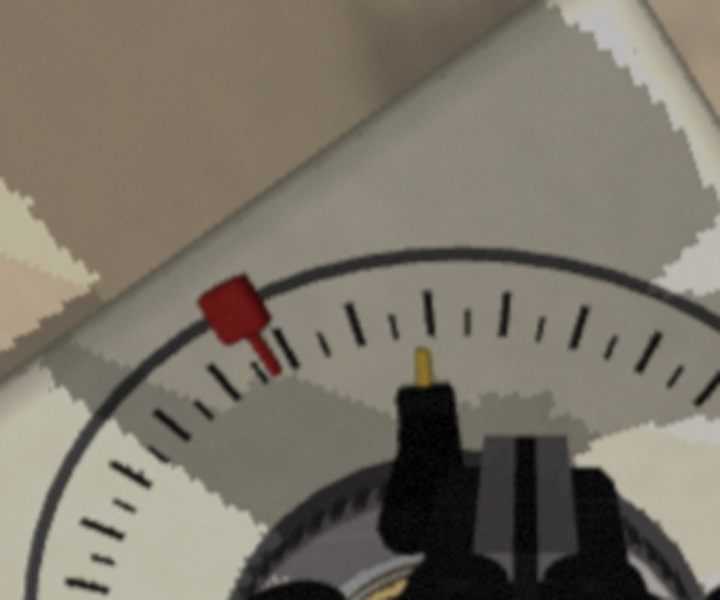

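```bash
cat > ang.py <<'E'
from h import *
import pickle
def ang(sf,pt,nd,crop=(150,100),k=3,C=(572.5,-29)):
    E=ext("wrist",pickle.load(open(sf,"rb")))
    o=(k-1)/2
    out=[]
    for a,b in(pt,nd):
        p=ray(E,crop[0]+(a-o)/k,crop[1]+(b-o)/k,48)[:2];d=p-C;out.append(np.degrees(np.arctan2(d[1],d[0]))%360);print(p.round(1),np.hypot(*d).round(1),out[-1].round(2))
    print("remaining",out[1]-out[0])
E
python3 - <<'E'
from ang import *
ang("s4.pkl",(423,347),(156,464))
ang("s5.pkl",(423,350),(277,372))
ang("s5.pkl",(423,350),(277,372),C=(571,-29))
ang("s5.pkl",(423,350),(277,372),C=(572.5,-31))
E
```

```text
[514.   20.2] 76.4 139.94
[493.8 -35.5] 79.0 184.69
remaining 44.758088521475
[499.3  -7.8] 76.2 163.87
[493.5 -35.8] 79.3 184.92
remaining 21.04883416134848
[499.3  -7.8] 74.7 163.55
[493.5 -35.8] 77.8 185.02
remaining 21.46314082550512
[499.3  -7.8] 76.7 162.44
[493.5 -35.8] 79.1 183.48
remaining 21.04010709825053
```

Request:
{"fn": "servo_tool", "kwargs": {"commands": [[[-0.00825,-0.00155,0],-0.0333],[[-0.00825,-0.00155,0],-0.0333],[[-0.00825,-0.00155,0],-0.0333],[[-0.00825,-0.00155,0],-0.0333],[[-0.00825,-0.00155,0],-0.0333],[[-0.0055,-0.001,0],-0.0222],[[0,0,0],0],[[0,0,0],0]]}}

```text
time: 7.1
tool_pos: [510.7, -11.5, 149.4]
ee_rot: [0.73, 0.683, -0.0, -0.0]
ft_force: [-0.5, -0.0, 0.6]
finger_gap: -0.2
```

```bash
python3 - <<'E'
from h import *
import pickle
s=manip.observe();print(s["tool_pos"],s["ft_force"],np.degrees(2*np.arctan2(s["ee_rot"][1],s["ee_rot"][0])));pickle.dump(s,open("s6.pkl","wb"))
im=manip.get_image("wrist");np.save("w6.npy",im);save(im,"w6",(230,150,350,250),6)
E
```

```text
[510.69786849 -11.54883228 149.44136048] [-0.45105513 -0.04532559  0.62070407] 86.22596884423338
```

View pics/w6.png

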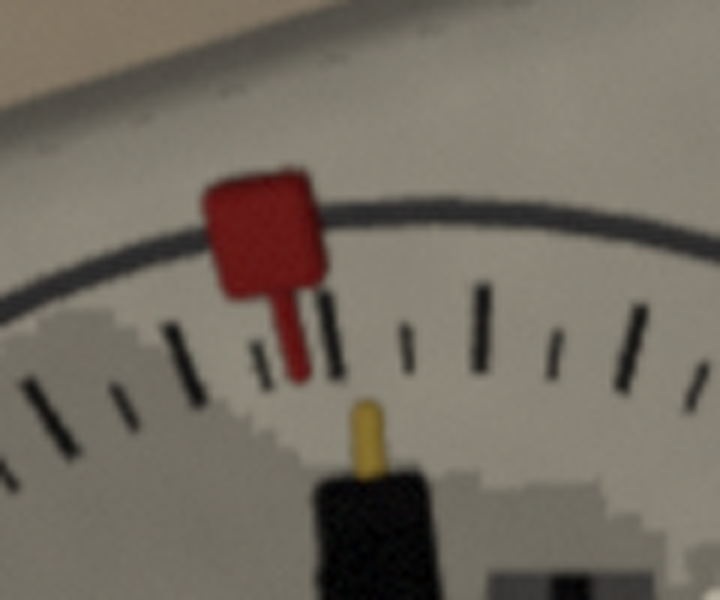

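```bash
python3 - <<'E'
from ang import *
for C in((572.5,-29),(571,-29),(572.5,-31)): ang("s6.pkl",(367,403),(298,380),(230,150),6,C)
E
```

```text
[496.6 -29.9] 75.9 180.71
[493.8 -36.2] 79.0 185.27
remaining 4.555070683914607
[496.6 -29.9] 74.4 180.72
[493.8 -36.2] 77.5 185.37
remaining 4.642512237916861
[496.6 -29.9] 75.9 179.2
[493.8 -36.2] 78.8 183.82
remaining 4.617061526918889
```

Request:
{"fn": "servo_tool", "kwargs": {"commands": [[[-0.0048,-0.0009,0],-0.0194],[[-0.0048,-0.0009,0],-0.0194],[[0,0,0],0],[[0,0,0],0]]}}

```text
time: 7.55
tool_pos: [509.8, -15.4, 149.5]
ee_rot: [0.709, 0.705, 0.0, -0.0]
ft_force: [0.5, 0.4, -1.0]
finger_gap: -0.3
```

```bash
python3 - <<'E'
from h import *
import pickle
s=manip.observe();print(s["tool_pos"],s["ft_force"],np.degrees(2*np.arctan2(s["ee_rot"][1],s["ee_rot"][0])));pickle.dump(s,open("s7.pkl","wb"))
im=manip.get_image("wrist");np.save("w7.npy",im);save(im,"w7",(250,160,330,220),10)
E
```

```text
[509.78509769 -15.35152905 149.45664216] [ 0.50465788  0.39201869 -0.97369366] 89.73303043123144
```

View pics/w7.png

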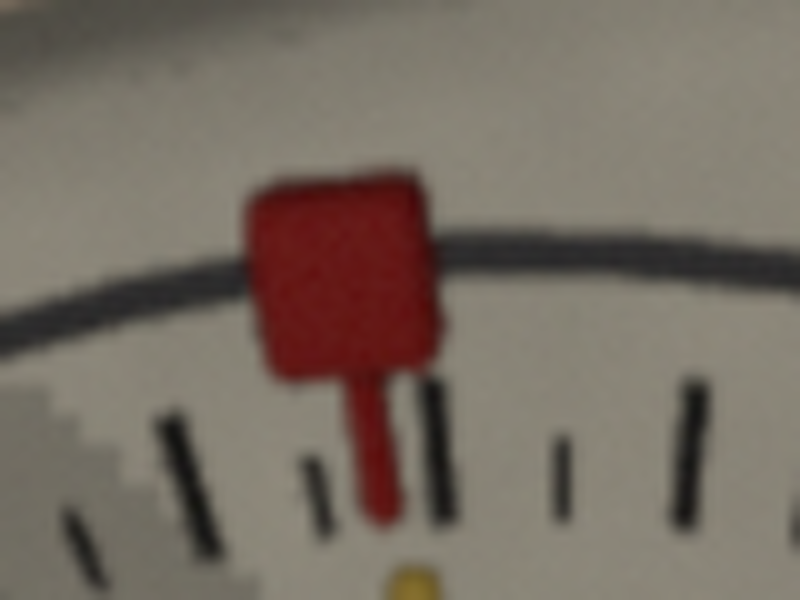

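Request:
{"fn": "servo_tool", "kwargs": {"commands": [[[-0.0015,-0.0003,0],-0.006],[[-0.0014,-0.0002,0],-0.0057],[[0,0,0],0],[[0,0,0],0]]}}

```text
time: 8.0
tool_pos: [509.6, -16.7, 149.5]
ee_rot: [0.702, 0.712, 0.0, -0.0]
ft_force: [-0.0, 1.4, 1.2]
finger_gap: -0.2
```

```bash
python3 - <<'E'
from h import *
import pickle
s=manip.observe();print(s["tool_pos"],s["ft_force"],np.degrees(2*np.arctan2(s["ee_rot"][1],s["ee_rot"][0])));pickle.dump(s,open("s8.pkl","wb"))
im=manip.get_image("wrist");np.save("w8.npy",im);save(im,"w8",(250,170,330,230),10)
E
```

```text
[509.59120472 -16.65743037 149.46354786] [-0.04513681  1.4221922   1.20129623] 90.85460737445811
```

View pics/w8.png

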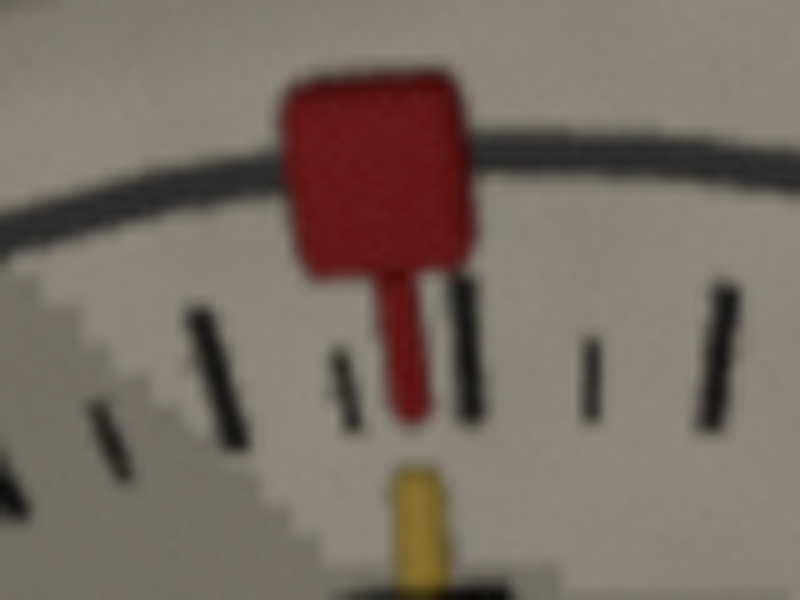

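Request:
{"fn": "servo_tool", "kwargs": {"commands": [[[0.02,0,0],0],[[0.03,0,0],0],[[0,0,-0.06],0],[[0,0,-0.1],0],[[0,0,0],0],[[0,0,0],0]]}}

```text
time: 8.65
tool_pos: [509.6, 4.1, 214.2]
ee_rot: [0.702, 0.713, 0.0, 0.001]
ft_force: [0.4, 0.3, 0.2]
finger_gap: 0.3
```

```bash
python3 - <<'E'
from h import *
import pickle
s=manip.observe();print(s["tool_pos"],s["ft_force"],np.degrees(2*np.arctan2(s["ee_rot"][1],s["ee_rot"][0])));pickle.dump(s,open("s9.pkl","wb"))
im=manip.get_image("wrist");np.save("w9.npy",im);save(im,"w9");save(im,"w9c",(230,150,330,250),6)
E
```

```text
[509.55597961   4.10880605 214.21947547] [0.38644331 0.2537415  0.17103399] 90.88976379786115
```

View pics/w9.png

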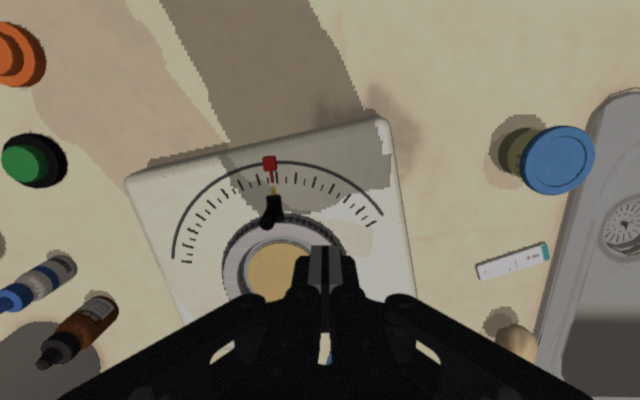

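View pics/w9c.png

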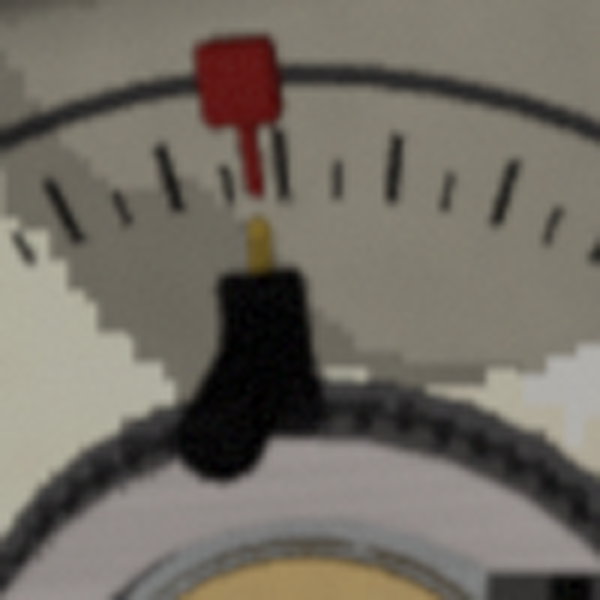

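```bash
python3 - <<'E'
from ang import *
for C in((572.5,-29),(571,-29),(572.5,-31)): ang("s9.pkl",(260,220),(257,193),(230,150),6,C)
ang("s8.pkl",(418,470),(412,420),(250,170),10)
E
```

```text
[497.1 -35.7] 75.7 185.06
[493.5 -35.9] 79.3 185.02
remaining -0.03988439920362907
[497.1 -35.7] 74.2 185.16
[493.5 -35.9] 77.8 185.11
remaining -0.045308177214849366
[497.1 -35.7] 75.6 183.55
[493.5 -35.9] 79.1 183.57
remaining 0.027816884916859408
[496.9 -35.8] 75.9 185.13
[493.9 -36.1] 78.9 185.14
remaining 0.011835413773724213
```

Request:
{"fn": "servo_tool", "kwargs": {"commands": [[[-0.1058,-0.0085,0],0],[[-0.1058,-0.0085,0],0],[[-0.1058,-0.0085,0],0],[[-0.1058,-0.0085,0],0],[[-0.1058,-0.0085,0],0],[[-0.1058,-0.0085,0],0],[[0,0,0.05],0],[[0,0,0.05],0],[[0,0,0],0],[[0,0,0],0]]}}

```text
time: 9.7
tool_pos: [492.7, -250.1, 173.0]
ee_rot: [0.701, 0.713, -0.0, -0.001]
ft_force: [1.0, -0.6, 0.1]
finger_gap: 0.2
```

```bash
python3 - <<'E'
from h import *
import pickle
s=manip.observe();print(s["tool_pos"],s["ft_force"],s["joint_pos"]);pickle.dump(s,open("s10.pkl","wb"))
im=manip.get_image("wrist");np.save("w10.npy",im);save(im,"w10")
E
```

```text
[ 492.68087283 -250.07910788  173.02607099] [ 0.96087197 -0.63246416  0.05307227] [ 0.93570185  0.4824373  -0.72681004  1.9598992   0.41957005  0.8554146
  1.57027735]
```

View pics/w10.png

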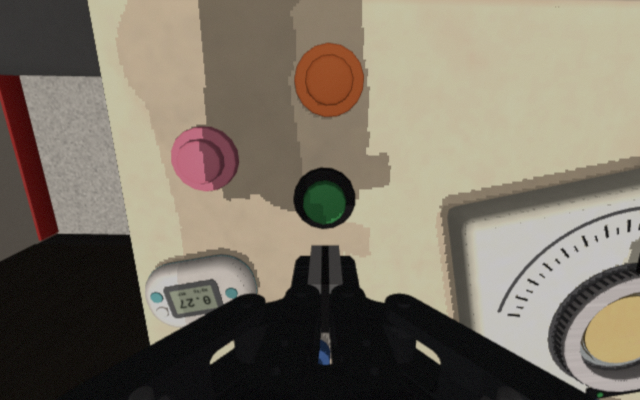

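```bash
python3 - <<'E'
from h import *
import pickle
E=ext("wrist",pickle.load(open("s10.pkl","rb")))
im=np.load("w10.npy").astype(int);m=(im[...,1]>im[...,0]*1.5)&(im[...,1]>im[...,2]*1.3)&(im[...,1]>40);m[:160]=0;m[240:]=0;m[:,:280]=0;m[:,370:]=0
v,u=np.nonzero(m);print(len(u),u.min(),u.max(),v.min(),v.max(),u.mean(),v.mean(), 'diam',2*np.sqrt(len(u)/np.pi))
for z in(15,20,25,30):
    print(z,ray(E,(u.min()+u.max())/2,(v.min()+v.max())/2,z),"diam at z",np.linalg.norm(ray(E,u.min()-.5,v.mean(),z)-ray(E,u.max()+.5,v.mean(),z)))
E
```

```text
1436 303 345 181 224 324.1859331476323 202.508356545961 diam 42.75946662716566
15 [ 489.50893452 -250.38939411   15.        ] diam at z 32.23383628109917
20 [ 487.88829212 -250.40422016   20.        ] diam at z 31.528153950364846
25 [ 486.26764972 -250.41904622   25.        ] diam at z 30.822471619630495
30 [ 484.64700731 -250.43387228   30.        ] diam at z 30.11678928889617
```

Request:
{"fn": "servo_tool", "kwargs": {"commands": [[[0,-0.005,0.06],0],[[0,0,0.06],0],[[0,0,0.04],0],[[0,0,0.015],0],[[0,0,0],0],[[0,0,0],0]]}}

```text
time: 10.35
tool_pos: [491.2, -250.9, 104.3]
ee_rot: [0.702, 0.712, 0.0, 0.0]
ft_force: [0.2, -0.9, -0.6]
finger_gap: -0.1
```

Request:
{"fn": "servo_tool", "kwargs": {"commands": [[[0,0,0.005],0],[[0,0,0.005],0],[[0,0,0],0]]}}

```text
time: 10.65
tool_pos: [490.7, -251.0, 99.5]
ee_rot: [0.702, 0.712, -0.0, 0.0]
ft_force: [0.4, -0.3, 0.2]
finger_gap: -0.6
```

```bash
python3 - <<'E'
from h import *
im=manip.get_image("wrist");save(im,"w11",(240,120,400,300),4)
E
```

```text
(no output)
```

View pics/w11.png

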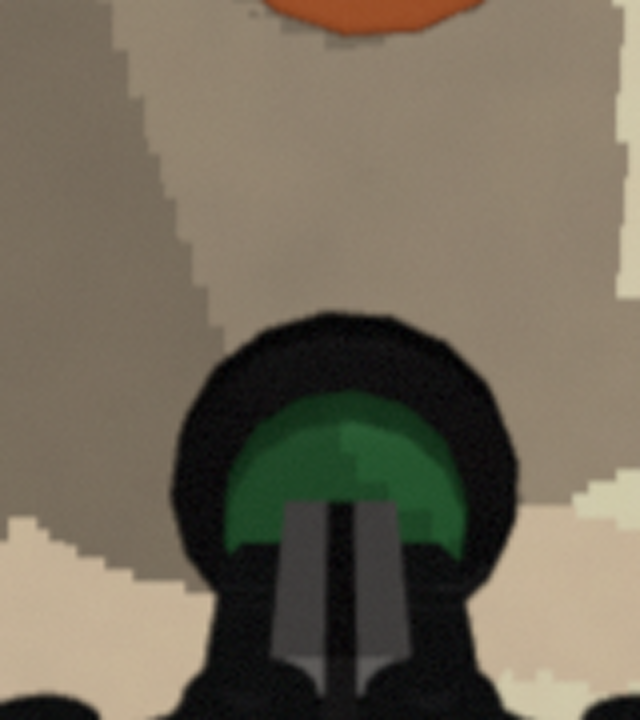

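Request:
{"fn": "servo_tool", "kwargs": {"commands": [[[0,0,0.005],0],[[0,0,0.005],0],[[0,0,0],0]]}}

```text
time: 11.0
tool_pos: [490.6, -250.8, 95.1]
ee_rot: [0.702, 0.712, -0.0, -0.0]
ft_force: [0.1, -0.6, 0.2]
finger_gap: 0.2
```

Request:
{"fn": "servo_tool", "kwargs": {"commands": [[[0,0,0.005],0],[[0,0,0],0],[[0,0,0],0]]}}

```text
time: 11.3
tool_pos: [490.7, -250.9, 93.4]
ee_rot: [0.702, 0.712, 0.0, -0.0]
ft_force: [-1.3, 0.3, 1.8]
finger_gap: -0.3
```

Request:
{"fn": "servo_tool", "kwargs": {"commands": [[[0,0,0.005],0],[[0,0,0],0],[[0,0,0],0]]}}

```text
time: 11.6
tool_pos: [490.8, -250.9, 91.5]
ee_rot: [0.702, 0.712, 0.0, 0.0]
ft_force: [0.1, 0.4, 3.2]
finger_gap: 0.3
```

Request:
{"fn": "servo_tool", "kwargs": {"commands": [[[0,0,0.005],0],[[0,0,0],0],[[0,0,0],0]]}}

```text
time: 11.9
tool_pos: [490.8, -250.9, 89.5]
ee_rot: [0.702, 0.712, 0.0, 0.0]
ft_force: [0.5, 0.1, 3.3]
finger_gap: 0.5
```

Contact began around TCP z≈94; continuing to the hard stop.

Request:
{"fn": "servo_tool", "kwargs": {"commands": [[[0,0,0.004],0],[[0,0,0],0],[[0,0,0],0]]}}

```text
time: 12.2
tool_pos: [490.9, -250.9, 88.4]
ee_rot: [0.702, 0.712, -0.0, 0.0]
ft_force: [-3.9, 1.9, 17.8]
finger_gap: -0.0
```

Request:
{"fn": "servo_tool", "kwargs": {"commands": [[[0,0,0.004],0],[[0,0,0],0],[[0,0,0],0]]}}

```text
time: 12.5
tool_pos: [491.0, -250.9, 87.9]
ee_rot: [0.702, 0.712, -0.0, 0.001]
ft_force: [-11.3, 4.4, 42.4]
finger_gap: -0.0
```

Request:
{"fn": "servo_tool", "kwargs": {"commands": [[[0,0,-0.01],0],[[0,0,-0.01],0],[[0,0,-0.03],0],[[0,0,-0.06],0],[[0,0,-0.1],0],[[0,0,-0.12],0],[[0,0,-0.12],0],[[0,0,0],0],[[0,0,0],0]]}}

```text
time: 13.4
tool_pos: [490.8, -251.1, 267.7]
ee_rot: [0.702, 0.712, -0.0, 0.001]
ft_force: [-0.4, 0.1, -0.1]
finger_gap: 0.0
```

```bash
python3 - <<'E'
from h import *
s=manip.observe();print(s["tool_pos"],s["ft_force"])
im=manip.get_image("wrist");save(im,"w12")
im=manip.get_image("top");save(im,"t12",(180,120,440,260),3)
im=manip.get_image("scene");save(im,"sc12");save(im,"sc12c",(235,155,365,265),6)
E
```

```text
[ 490.77960638 -251.10922624  267.69415711] [-0.39795581  0.07455145 -0.10482501]
```

View pics/w12.png

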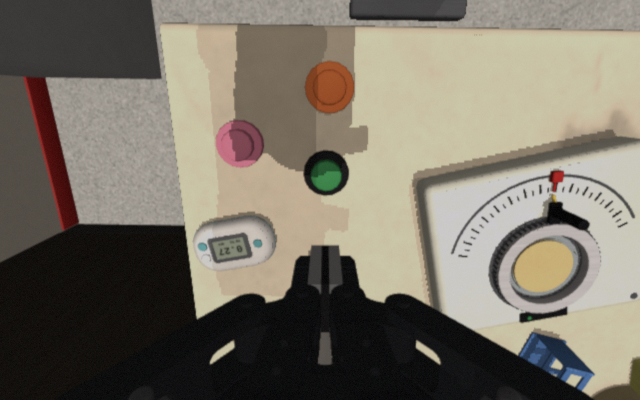

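View pics/sc12.png

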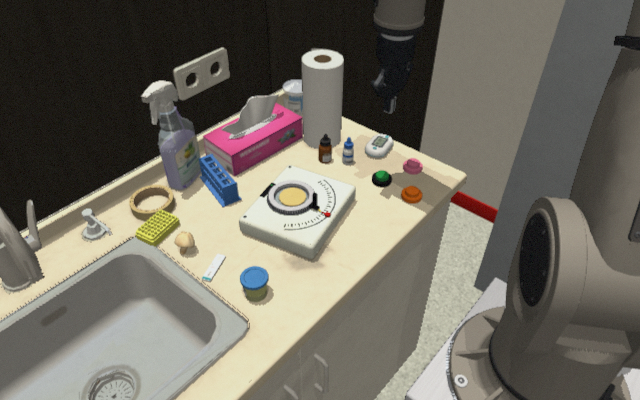

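View pics/t12.png

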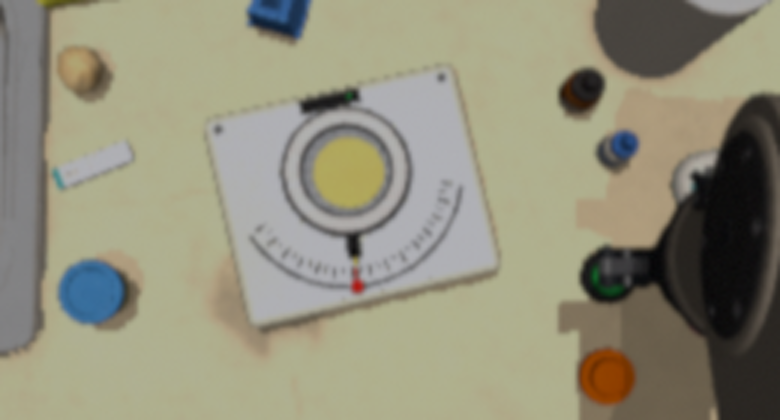

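```bash
python3 -c "
from h import *
print(manip.observe()['qvel'].round(3)); print(manip.close_job())"
```

```text
[-0.006  0.011  0.001  0.001 -0.001 -0.001  0.   ]
the job is handed in; nothing more can be done
None
```

The pointer is set against the red rider, the green button was pressed fully down and released, and the job is handed in at about 13.5 s.

- **Lever:** I pushed the peg round by about 45–48° with the closed fingertips, without gripping it. After backing off, the wrist image put the pointer and the rider needle within about 0.1° of each other. The rider stayed at about 185° in world axes throughout.
- **Button:** The force rose to about 3 N over roughly 6 mm of travel. It then climbed sharply to 18 N and 42 N on the fingertips as the button reached its stop. That last push was harder than it needed to be, and the 40 N limit is stated for the arm and gripper body.
- **End state:** I lifted the gripper about 180 mm above the button, and the wrist force read about zero. The last pictures show the pointer still on the rider, and the dish, cup, bottles, cassette and mushroom where they were.
- **Not checked directly:** I did not measure the button's height after release. In the last wrist picture it looks as it did before the press.
- **Disagreements:** The camera views differed by up to about 5 mm on the positions of the button and the ring centre. I allowed for this by creeping down until contact and by judging the pointer directly against the needle.

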